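# Free the ratchet pawl of the rivet press and push its lever down

### The job

Close the rivet waiting in the green hand press on the counter: press the red thumb tab of its ratchet pawl down until it snaps over and stays clear of the toothed wheel, then push the lever down by its black cross grip, past the teeth and right to its stop, so that the brass rivet cap is driven home. Only touch and push with the fingertips or the outside of the fingers: take neither grip nor tab between the fingers, do not lift the lever or force it while the pawl is still in the teeth, and leave the tin, stamp, spool and marker where they stand. Finish with the lever down and the pawl still free.

Things in the scene. Friction and masses are not known exactly. Their poses are not given: they have to be found in the camera images.
- press: dark green cast hand press (arbor press) fixed to the counter, foot 160 x 120 mm, head top at 184 mm, ram up to 225 mm. Origin on the counter under the lever's shaft. -x: the way the lever sticks out; +y: the side with toothed wheel, pawl and lever; z up. Head and column: x -59 to 60, y -24 to 24 mm; wheel (radius 34 mm) and lever boss stand out at +y to y = 62 mm.
- lever_pivot (a point): point on the lever's shaft axis, in the plane in which the lever rod swings, 150 mm above the counter; the shaft lies along the press's y axis
- lever_grip (a point): centre of the lever's black cross grip: a round bar 24 mm thick, 104 mm long, level along the press's y axis, on a 13 mm rod 175 mm from lever_pivot. It swings on a circle about lever_pivot: at lever value q the rod rises 0.80 - q rad above level, towards the press's -x. Push on top of it.
- press_lever (a joint): lever angle (rad), grows as it goes down; starts at 0 to 0.12 (grip centre 260 to 276 mm up), stop at 0.82 (rod level, grip 147 mm up). Stiff: stays where it is left and takes about 5 to 9 N down at the grip all the way. With the pawl in, a tooth stops it at 0.15 to 0.2 (it gives slightly when forced); it can be lifted, to -0.35.
- pawl_tab (a point): centre of the top face of the pawl's red ribbed thumb tab, 34 x 34 mm and 6 mm thick, behind the column (about 100 mm from the shaft to the press's +x side), 141 mm above the counter while the pawl is in. Press it straight down: it swings about pawl_pivot, 25 mm down and 11 mm to the press's +x side.
- pawl_pivot (a point): point on the pawl's hinge axis, 92 mm above the counter, in the pawl's plane; the axis lies along the press's y axis
- press_pawl (a joint): pawl angle (rad): 0 = hooked into the teeth, 0.32 = fully free; an over-centre spring holds it at either end. The tab needs about 4 N at first, less and less down to the middle (0.16), where it snaps over by itself to 0.32 and stays there.
- rivet_cap (a joint): how far the brass rivet cap (13 mm across, under the ram) has been driven down, in m: 0 open, 0.004 home. The ram comes down 22 mm per rad of the lever and meets the cap at lever value 0.62.
- pin_tin: round pin tin with green lid, 66 mm across, 26 mm tall, standing loose by the press, under the lever; origin at the centre of its underside
- rubber_stamp: wooden hand stamp, 26 x 52 mm, 85 mm tall, standing loose; origin at the centre of its underside
- spool_1: dark red thread spool, 29 mm across, 44 mm tall, standing loose; origin at the centre of its underside
- marker_1: red marker pen, 136 x 11 x 11 mm, lying loose; origin at the centre of its underside

How it is judged:
By the outcome, as a careful person would: the job done as asked, in the order asked, and still so for the second after the job is handed in, with the robot touching nothing.
It also fails if it takes over 48 s, if anything falls off the work surface, if the arm or the gripper's body presses on something with over 40 N, if the wrist force passes 120 N, or if a joint passes its speed limit or range.

### The arm

A 6-joint arm with a two-finger parallel gripper is mounted at the origin on a cart in front of the work surface, level with it; the furniture and walls round the work are solid. World frame = base frame: x ahead of the robot, y to its left, z up, the work surface at z = 0. Lengths are in m, angles in rad, forces in N, time in s.
With the tool pointing down it reaches from about 0.35 to 0.975 m from the base axis. Payload 4.9 kg.
Tool frame: the origin (TCP) lies midway between the tips of the shut fingers; the grasp point (between the pads) lies 19 mm behind it (arm.pinch_z is the distance from the TCP to the grasp point, in m); z points along the fingers, y is the line along which they close (so a half turn about z gives the same grasp; the last joint's range is limited). The gripper opens to 85 mm and grips with 20 to 120 N. Pads are 22 mm wide; open, the fingers measure 114 mm over their backs; the gripper's body (76 mm by 85 mm) begins 54 mm behind the grasp point. The pads swing forward as they close: fully open they stand 13 mm farther back than shut.
Start: joints at [-1.424, 0.053, 1.613, -0, 1.476, -0.119], TCP at [0.164, -0.603, 0.231] pointing down, gripper open.
Joint ranges: [-3.01, 3.01], [-1.01, 2.22], [0.06, 2.58], [-1.02, 4.17], [0.09, 2.62], [-3.14, 3.14]. Speed limits (rad/s): [2.57, 2.57, 3.14, 3.14, 3.14, 3.14].

### API

Orientations are given as [roll, pitch, yaw] about the fixed x, y, z axes, in that order (R = Rz(yaw) Ry(pitch) Rx(roll)).
In Python, from rig import arm gives the robot as it stands.
- The arm moves only by the tool apply_moves, never from a script. Its argument "motion" is a list of rows, each a list of 3 entries, a list of its own where there are three numbers: the shift along the world's x, y, z in m, then the turn, a rotation vector about the world's x, y, z in degrees, then the opening, from 0 (shut) to 1 (fully open). In form: [[[x, y, z], [ax, ay, az], claw], ...]. A call has 1 to 10 rows; each row is the pose to reach, as a shift and turn from the pose commanded when the call began; what a row does not reach only later rows make up. A row lasts 1/12 s, in which the tool goes at most 41.7 mm and 7.16 degrees, less where a joint would pass 70% of its speed; a pose out of reach is approached as far as the arm can. A call with a gripper value outside its range is refused whole. The fingers move at their own pace and stop on an object; the grip force is fixed at half the most. Time passes only in rows, so rows that repeat a pose let the fingers close. It gives the time, the measured TCP pose, the force, the opening and the grip force at its end, in the units of the state.
- arm.read_state(): the state, without advancing time (a new reading comes with each control period).
- arm.read_camera(name): name is "side" or "top"; returns the picture (384x512x3 uint8, red, green, blue); there is no depth.
- arm.camera_info(name): a dict with "fx", "fy", "cx", "cy" (pixels), "world_to_cam" (4x4, takes a point from world to camera coordinates). Camera axes: x right, y down, z forward; pixel columns grow to the right and rows downward; lengths in m; the calibration is good to about 2 mm. A picture is of the moment at which its call begins. camera_info takes no time and is no camera call.
- arm.job_done(): hands the job in; it is judged then, once.
Trained networks look in the newest picture that a camera, given by its name, has taken for a name from the list of things; names that differ only in an ending like _2 or _b are one class to them, and where a whole thing is asked for, a point or a joint stands for the part that bears it (a point fixed in the world has none). Each returns a list of dicts, best first, with "confidence" (0 to 1); they miss things now and then, are a little off and sometimes report something else, mostly with a low value. They report only what shows in the picture. A call takes as long as a camera call.
- arm.spot_in(camera, label): "extent" ([left, top, right, bottom] as shares, 0 to 1, of the picture: columns of its width, rows of its height, round what is visible of it).
- arm.outline_of(camera, label): "pixels" (384x512 bool, what is visible of it) and "extent" ([left, top, right, bottom] as shares, 0 to 1, of the picture: columns of its width, rows of its height, round what is visible of it).
The state is a dict: "time": time; "q": joint angles; "dq": joint speeds; "joint_torque": joint torques, N m; "eef_pos": TCP position; "eef_rot": TCP orientation; "ft_force": force on the tool from outside, world axes, zero at the start; "torque": the same for the moment, N m; "grip_width": opening from 0.0 (shut) to 1.0 (fully open); "grasp_force": force on a finger pad.
Only numpy, scipy, OpenCV 4.12 (cv2) and the standard library are available. Lean on these libraries where they do the work, as an engineer would, in place of code of your own. Each camera call takes 0.05 s, during which the arm holds its last target. There are 200 camera calls.

## Working session

There is one attempt and no reset: what is moved stays moved. The work goes in short steps, Python scripts to look and compute and a tool call to move; the robot and the scene stay as the last step left them, time stands still between calls to the robot, and variables do not carry over. Pictures are saved under pics/ and viewed, at most 10 in all, crops included, and the job is handed in when it is done.

Besides the shell and the picture viewer there is one more tool, called as a command line: name --argument value ..., lists and objects as JSON in quotes. apply_moves: Moves the arm, as the interface text tells. Its arguments: {"type":"object","properties":{"motion":{"type":"array"}},"required":["motion"]}

```bash
mkdir -p pics; cat > h.py <<'E'
import numpy as np, cv2
from rig import arm
def ray(cam,u,v):
    c=arm.camera_info(cam);T=np.array(c["world_to_cam"]);R=T[:3,:3];o=-R.T@T[:3,3]
    d=R.T@np.array([(u-c["cx"])/c["fx"],(v-c["cy"])/c["fy"],1]);return o,d
def atz(cam,u,v,z):
    o,d=ray(cam,u,v);return o+d*(z-o[2])/d[2]
def proj(cam,p):
    c=arm.camera_info(cam);T=np.array(c["world_to_cam"]);q=T[:3,:3]@np.array(p)+T[:3,3]
    return c["fx"]*q[0]/q[2]+c["cx"],c["fy"]*q[1]/q[2]+c["cy"]
E
python3 - <<'E'
from h import *
ims=[]
for c in ("top","side"):
    im=arm.read_camera(c);cv2.imwrite(f"pics/{c}0.png",cv2.resize(im[:,:,::-1],(800,600),interpolation=cv2.INTER_CUBIC))
    o,d=ray(c,256,192);print(c,o.round(3),d.round(3))
    for l in ("press","lever_grip","pawl_tab","pin_tin","rubber_stamp","spool_1","marker_1"):
        for r in arm.outline_of(c,l)[:2]:
            ys,xs=np.nonzero(r["pixels"])
            print(c,l,round(r["confidence"],2),[xs.min(),ys.min(),xs.max(),ys.max()],xs.mean().round(1),ys.mean().round(1))
E
```

```text
top [ 0.488 -0.008  1.016] [ 0.094  0.003 -0.996]
top press 0.6 [np.int64(213), np.int64(144), np.int64(319), np.int64(240)] 267.8 183.9
top lever_grip 0.81 [np.int64(241), np.int64(169), np.int64(318), np.int64(241)] 281.0 204.5
top pawl_tab 0.69 [np.int64(214), np.int64(146), np.int64(243), np.int64(172)] 226.2 157.6
top pin_tin 0.95 [np.int64(300), np.int64(180), np.int64(324), np.int64(201)] 311.6 190.6
top pin_tin 0.59 [np.int64(213), np.int64(146), np.int64(244), np.int64(173)] 226.1 157.6
top rubber_stamp 0.69 [np.int64(189), np.int64(181), np.int64(206), np.int64(197)] 196.9 189.0
top marker_1 0.75 [np.int64(310), np.int64(213), np.int64(334), np.int64(248)] 321.4 229.6
side [0.29  0.774 0.741] [ 0.284 -0.775 -0.565]
side press 0.92 [np.int64(200), np.int64(133), np.int64(315), np.int64(262)] 246.5 208.2
side lever_grip 0.82 [np.int64(235), np.int64(133), np.int64(314), np.int64(213)] 271.8 174.4
side pawl_tab 0.88 [np.int64(200), np.int64(198), np.int64(238), np.int64(234)] 222.8 217.1
side pin_tin 0.96 [np.int64(261), np.int64(201), np.int64(285), np.int64(222)] 272.8 211.5
side pin_tin 0.34 [np.int64(199), np.int64(198), np.int64(238), np.int64(235)] 222.3 216.7
side rubber_stamp 0.97 [np.int64(214), np.int64(262), np.int64(237), np.int64(297)] 225.2 281.8
side spool_1 0.79 [np.int64(286), np.int64(243), np.int64(297), np.int64(263)] 292.0 252.9
side marker_1 0.64 [np.int64(286), np.int64(212), np.int64(329), np.int64(220)] 309.5 216.1
side marker_1 0.29 [np.int64(199), np.int64(198), np.int64(238), np.int64(235)] 222.1 216.8
```

View pics/top0.png

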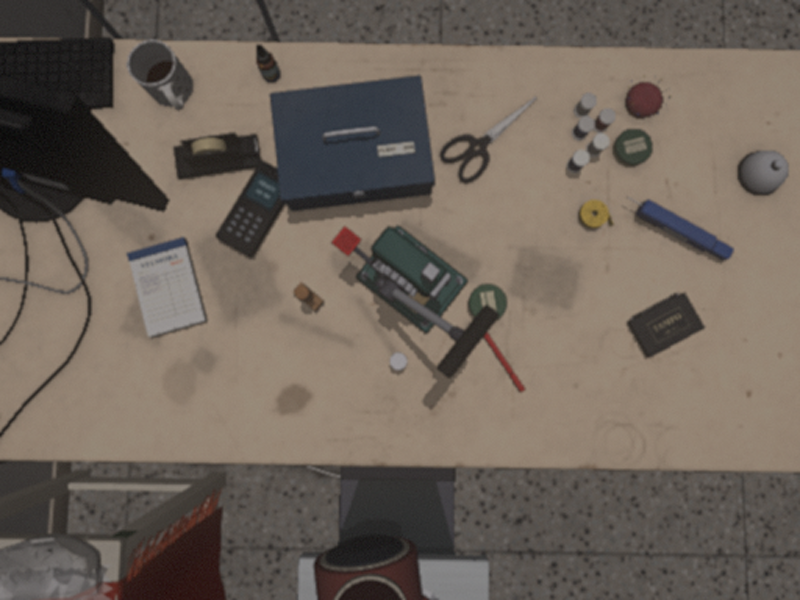

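View pics/side0.png

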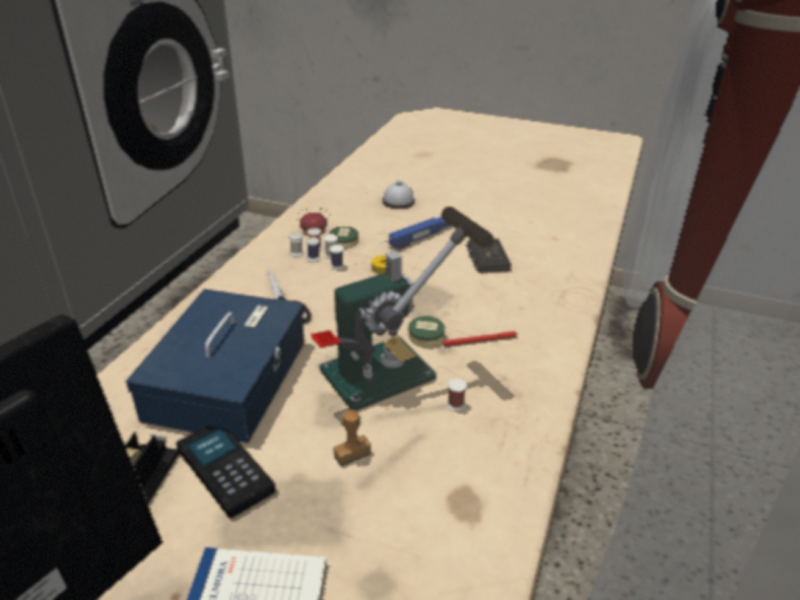

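The top view shows the red tab at about (346,240) and the black grip centred at about (468,341) in the 800x600 picture. In the side view the tab is at (325,339) and the grip at (467,227), with its ends at (447,212) and (490,243). The stamp, spool, tin and marker all stand clear of both.

```bash
python3 - <<'E'
from h import *
s=.64
def tri(a,b):
    o1,d1=ray("top",a[0]*s,a[1]*s);o2,d2=ray("side",b[0]*s,b[1]*s)
    t=np.linalg.lstsq(np.c_[d1,-d2],o2-o1,rcond=None)[0];p,q=o1+d1*t[0],o2+d2*t[1]
    return ((p+q)/2).round(4),np.linalg.norm(p-q).round(4)
print("tab",tri((346,240),(325,339)),"z141",atz("top",346*s,240*s,.141).round(3),atz("side",325*s,339*s,.141).round(3))
print("grip",tri((469,341),(467,227)),"z",atz("top",469*s,341*s,.268).round(3),atz("side",467*s,227*s,.268).round(3))
for c in("top","side"):
    im=cv2.cvtColor(arm.read_camera(c),cv2.COLOR_RGB2HSV)
    r=arm.outline_of(c,"pawl_tab")[0]["pixels"]
    m=r&((im[:,:,0]<10)|(im[:,:,0]>170))&(im[:,:,1]>150)&(im[:,:,2]>80)
    ys,xs=np.nonzero(m);print(c,len(xs),xs.mean(),ys.mean(),atz(c,xs.mean(),ys.mean(),.14).round(4), [xs.min(),xs.max(),ys.min(),ys.max()])
    crop=arm.read_camera(c)[130:280,190:345,::-1]
    cv2.imwrite(f"pics/{c}1.png",cv2.resize(crop,None,fx=3.8,fy=3.8,interpolation=cv2.INTER_CUBIC))
for n,p in dict(stamp=(196.9,189,.04),tin=(311.6,190.6,.02),mark=(321.4,229.6,.005)).items(): print(n,atz("top",*p).round(3))
print(arm.read_state()["eef_rot"])
E
python3 -c "
import cv2,numpy as np
a=cv2.imread('pics/top1.png');b=cv2.imread('pics/side1.png')
cv2.imwrite('pics/both.png',cv2.resize(np.hstack([a,b]),(800,387)))"
```

```text
tab (array([0.6607, 0.0784, 0.1359]), np.float64(0.0019)) z141 [0.661 0.078 0.141] [0.657 0.084 0.141]
grip (array([ 0.5068, -0.095 ,  0.265 ]), np.float64(0.0012)) z [ 0.507 -0.094  0.268] [ 0.505 -0.09   0.268]
top 145 221.30344827586208 153.69655172413792 [0.6606 0.0786 0.14  ] [np.int64(214), np.int64(229), np.int64(146), np.int64(161)]
side 113 208.141592920354 216.38053097345133 [0.6578 0.0809 0.14  ] [np.int64(200), np.int64(217), np.int64(212), np.int64(221)]
stamp [0.585 0.15  0.04 ]
tin [ 0.588 -0.153  0.02 ]
mark [ 0.485 -0.182  0.005]
[-3.14156403e+00  2.39881378e-05  2.65785158e-01]
```

View pics/both.png

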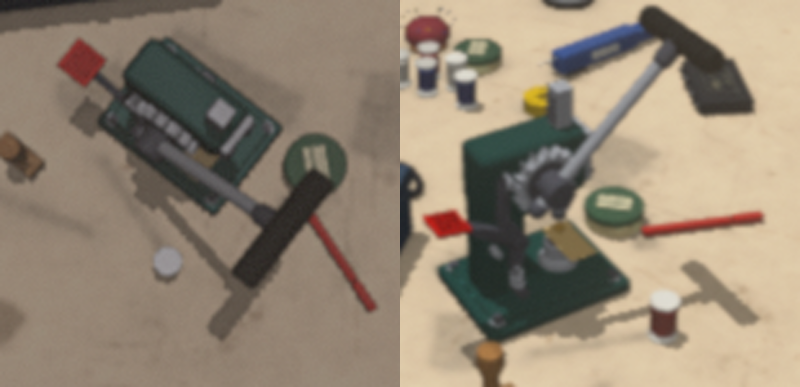

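The two cameras agree to 2 mm. The tab is at about (0.660, 0.079, 0.141) and the grip at about (0.507, -0.094, 0.266). Together they give a press yaw of about 52° and a pivot at about (0.587, 0.009), with the lever at q≈0.07, so the numbers fit the dimensions given. I'll lift first, shut the fingers, turn 37° and cross high to the tab.

apply_moves --motion '[[[0, 0, 0.04], [0, 0, 0], 0], [[0, 0, 0.08], [0, 0, 5], 0], [[0, 0, 0.12], [0, 0, 10], 0], [[0.01, 0.02, 0.16], [0, 0, 15], 0], [[0.03, 0.04, 0.19], [0, 0, 20], 0], [[0.05, 0.07, 0.2], [0, 0, 25], 0], [[0.07, 0.1, 0.2], [0, 0, 30], 0], [[0.09, 0.13, 0.2], [0, 0, 35], 0], [[0.11, 0.16, 0.2], [0, 0, 37], 0], [[0.13, 0.19, 0.2], [0, 0, 37], 0]]'

```text
time: 1.93
eef_pos: [0.2948, -0.4115, 0.4316]
eef_rot: [3.141, 0.0, 0.912]
ft_force: [0.3, 0.3, -0.3]
grip_width: 0.002
grasp_force: 0.0
```

apply_moves --motion '[[[0.02, 0.03, 0], [0, 0, 0], 0], [[0.04, 0.06, 0], [0, 0, 0], 0], [[0.06, 0.09, 0], [0, 0, 0], 0], [[0.08, 0.12, 0], [0, 0, 0], 0], [[0.1, 0.15, 0], [0, 0, 0], 0], [[0.12, 0.18, 0], [0, 0, 0], 0], [[0.14, 0.21, 0], [0, 0, 0], 0], [[0.16, 0.24, 0], [0, 0, 0], 0], [[0.18, 0.27, 0], [0, 0, 0], 0], [[0.2, 0.3, 0], [0, 0, 0], 0]]'

```text
time: 2.77
eef_pos: [0.4948, -0.1112, 0.4316]
eef_rot: [3.141, -0.0, 0.912]
ft_force: [0.1, -1.6, 0.1]
grip_width: -0.005
grasp_force: 0.0
```

apply_moves --motion '[[[0.025, 0.029, 0], [0, 0, 0], 0], [[0.05, 0.058, 0], [0, 0, 0], 0], [[0.075, 0.087, 0], [0, 0, 0], 0], [[0.1, 0.116, 0], [0, 0, 0], 0], [[0.125, 0.145, 0], [0, 0, 0], 0], [[0.15, 0.173, 0], [0, 0, 0], 0], [[0.168, 0.193, -0.01], [0, 0, 0], 0], [[0.168, 0.193, -0.05], [0, 0, 0], 0], [[0.168, 0.193, -0.09], [0, 0, 0], 0], [[0.168, 0.193, -0.13], [0, 0, 0], 0]]'

```text
time: 3.6
eef_pos: [0.6627, 0.0807, 0.3003]
eef_rot: [3.14, -0.001, 0.913]
ft_force: [-0.9, 0.1, -1.1]
grip_width: 0.001
grasp_force: 0.0
```

apply_moves --motion '[[[0, 0, -0.03], [0, 0, 0], 0], [[0, 0, -0.06], [0, 0, 0], 0], [[0, 0, -0.09], [0, 0, 0], 0], [[0, 0, -0.12], [0, 0, 0], 0], [[0, 0, -0.13], [0, 0, 0], 0], [[0, 0, -0.13], [0, 0, 0], 0]]'

```text
time: 4.1
eef_pos: [0.6598, 0.0799, 0.1669]
eef_rot: [-3.136, 0.005, 0.912]
ft_force: [-0.8, 0.9, -0.3]
grip_width: -0.0
grasp_force: 0.0
```

```bash
python3 - <<'E'
from h import *
p=arm.read_state()["eef_pos"];print(p)
L=[]
for c in("top","side"):
    im=arm.read_camera(c)[:,:,::-1].copy();u,v=proj(c,p);print(c,u,v)
    x,y=int(u)-50,int(v)-75
    L.append(cv2.resize(im[max(y,0):y+150,x:x+100],(400,600),interpolation=cv2.INTER_CUBIC))
cv2.imwrite("pics/p2.png",np.hstack(L))
E
```

```text
[0.65980223 0.07992009 0.16692829]
top 219.61466860018368 151.7254277363902
side 207.00697440806033 206.33282317342844
```

View pics/p2.png

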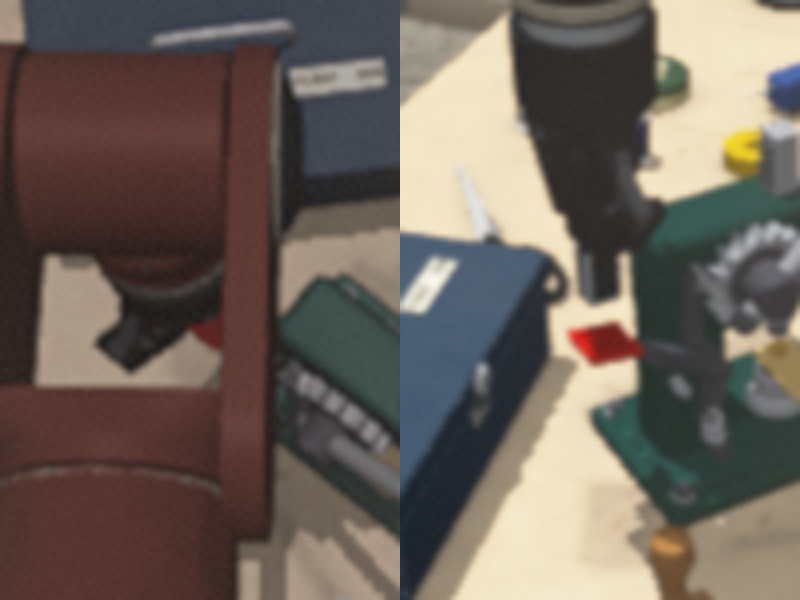

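The shut fingertips are right over the red tab: tip at about (600,295) and tab at (605,343) in the side crop. The gripper body is clear of the press. Now I'll press straight down.

apply_moves --motion '[[[0.002, 0.001, -0.01], [0, 0, 0], 0], [[0.002, 0.001, -0.02], [0, 0, 0], 0], [[0.002, 0.001, -0.026], [0, 0, 0], 0], [[0.002, 0.001, -0.03], [0, 0, 0], 0], [[0.002, 0.001, -0.034], [0, 0, 0], 0], [[0.002, 0.001, -0.038], [0, 0, 0], 0], [[0.002, 0.001, -0.042], [0, 0, 0], 0], [[0.002, 0.001, -0.046], [0, 0, 0], 0], [[0.002, 0.001, -0.046], [0, 0, 0], 0]]'

```text
time: 4.95
eef_pos: [0.6629, 0.0806, 0.1234]
eef_rot: [-3.139, 0.003, 0.912]
ft_force: [-0.2, 0.4, -0.7]
grip_width: 0.002
grasp_force: 0.0
```

apply_moves --motion '[[[0, 0, 0.02], [0, 0, 0], 0], [[0, 0, 0.05], [0, 0, 0], 0], [[0, 0, 0.08], [0, 0, 0], 0], [[0, 0, 0.12], [0, 0, 0], 0], [[0, 0, 0.16], [0, 0, 0], 0], [[0, 0, 0.2], [0, 0, 0], 0], [[0, 0, 0.24], [0, 0, 0], 0], [[0, 0, 0.28], [0, 0, 0], 0], [[-0.02, -0.02, 0.3], [0, 0, 0], 0], [[-0.04, -0.045, 0.3], [0, 0, 0], 0]]'

```text
time: 5.78
eef_pos: [0.6249, 0.0361, 0.4315]
eef_rot: [3.134, -0.004, 0.914]
ft_force: [0.4, -1.0, 0.8]
grip_width: 0.001
grasp_force: 0.0
```

```bash
python3 - <<'E'
from h import *
print(arm.read_state()["eef_pos"])
im=arm.read_camera("side");h=cv2.cvtColor(im,cv2.COLOR_RGB2HSV)
r=arm.outline_of("side","pawl_tab")[0]["pixels"]
m=r&((h[:,:,0]<10)|(h[:,:,0]>170))&(h[:,:,1]>150)&(h[:,:,2]>80)
ys,xs=np.nonzero(m);print(len(xs),xs.mean(),ys.mean(),"expected free",np.round(proj("side",[.667,.0875,.116]),1),"in",np.round(proj("side",[.66,.079,.141]),1))
cv2.imwrite("pics/p3.png",cv2.resize(im[125:275,185:335,::-1],(600,600),interpolation=cv2.INTER_CUBIC))
E
```

```text
[0.62488417 0.03610915 0.43149499]
129 204.35658914728683 226.62790697674419 expected free [203.7 225.4] in [207.6 215.3]
```

View pics/p3.png

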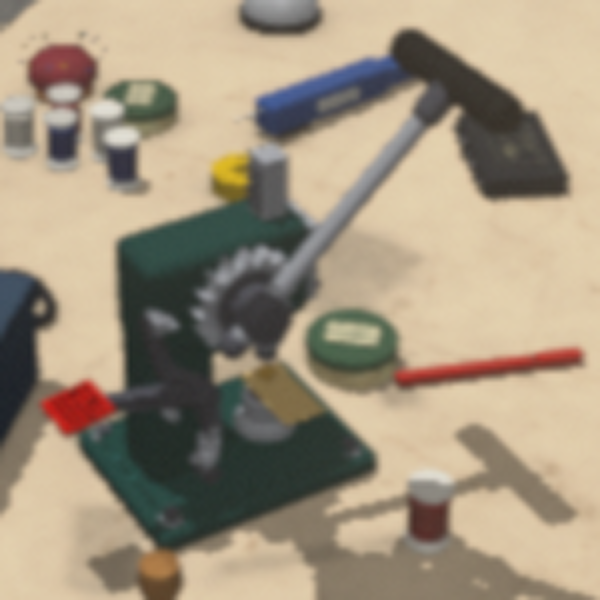

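The pawl is free. The tab centroid is at (204.4, 226.6) px, against (203.7, 225.4) expected for free, and its hook stands off the wheel. Next I'll go over the grip.

apply_moves --motion '[[[-0.025, -0.027, 0], [0, 0, 0], 0], [[-0.05, -0.054, 0], [0, 0, 0], 0], [[-0.075, -0.081, 0], [0, 0, 0], 0], [[-0.1, -0.108, 0], [0, 0, 0], 0], [[-0.118, -0.13, -0.01], [0, 0, 0], 0], [[-0.118, -0.13, -0.04], [0, 0, 0], 0], [[-0.118, -0.13, -0.07], [0, 0, 0], 0], [[-0.118, -0.13, -0.1], [0, 0, 0], 0], [[-0.118, -0.13, -0.125], [0, 0, 0], 0], [[-0.118, -0.13, -0.125], [0, 0, 0], 0]]'

```text
time: 6.72
eef_pos: [0.5028, -0.0931, 0.2918]
eef_rot: [-3.128, 0.005, 0.911]
ft_force: [-0.7, 0.1, -0.7]
grip_width: 0.003
grasp_force: 0.0
```

```bash
python3 - <<'E'
from h import *
p=arm.read_state()["eef_pos"];print(p, proj("side",p))
im=arm.read_camera("side")
cv2.imwrite("pics/p4.png",cv2.resize(im[85:205,225:345,::-1],(600,600),interpolation=cv2.INTER_CUBIC))
E
```

```text
[ 0.50278959 -0.09313657  0.29181714] (np.float64(300.9725374893573), np.float64(135.4048241196993))
```

View pics/p4.png

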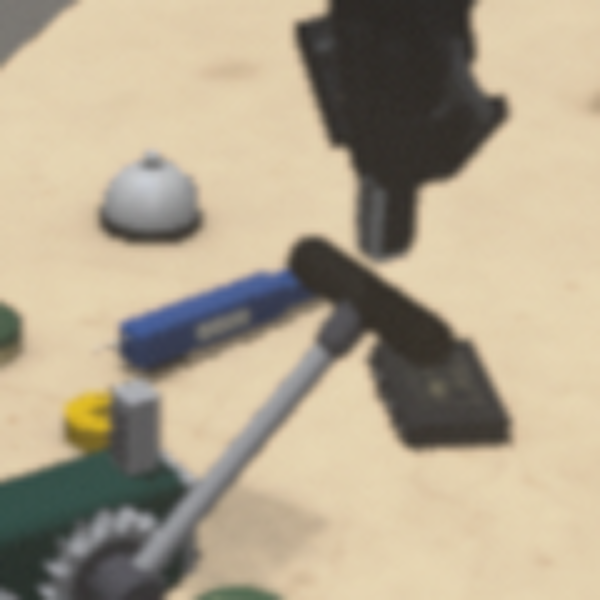

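The tip is centred over the grip: tip at (385,250), grip centre at (370,295) in the crop. I'll push down along the lever's arc.

apply_moves --motion '[[[0, 0, -0.01], [0, 0, 0], 0], [[0, 0, -0.018], [0, 0, 0], 0], [[0, 0, -0.023], [0, 0, 0], 0], [[-0.002, -0.003, -0.028], [0, 0, 0], 0], [[-0.004, -0.006, -0.033], [0, 0, 0], 0], [[-0.007, -0.01, -0.038], [0, 0, 0], 0], [[-0.009, -0.013, -0.044], [0, 0, 0], 0], [[-0.011, -0.016, -0.05], [0, 0, 0], 0], [[-0.013, -0.019, -0.056], [0, 0, 0], 0], [[-0.015, -0.021, -0.062], [0, 0, 0], 0]]'

```text
time: 7.6
eef_pos: [0.4911, -0.1172, 0.2423]
eef_rot: [3.138, 0.004, 0.911]
ft_force: [-9.2, -5.3, 13.2]
grip_width: 0.002
grasp_force: 6.1
```

```bash
python3 - <<'E'
from h import *
s=arm.read_state();p=s["eef_pos"];print(p, s["ft_force"])
im=arm.read_camera("side")
u,v=map(int,proj("side",p));print(u,v)
cv2.imwrite("pics/p5.png",cv2.resize(im[v-40:v+60,u-50:u+50,::-1],(600,600),interpolation=cv2.INTER_CUBIC))
E
```

```text
[ 0.49107281 -0.11715093  0.24230998] [-9.19781221 -5.29253007 13.23040815]
306 150
```

View pics/p5.png

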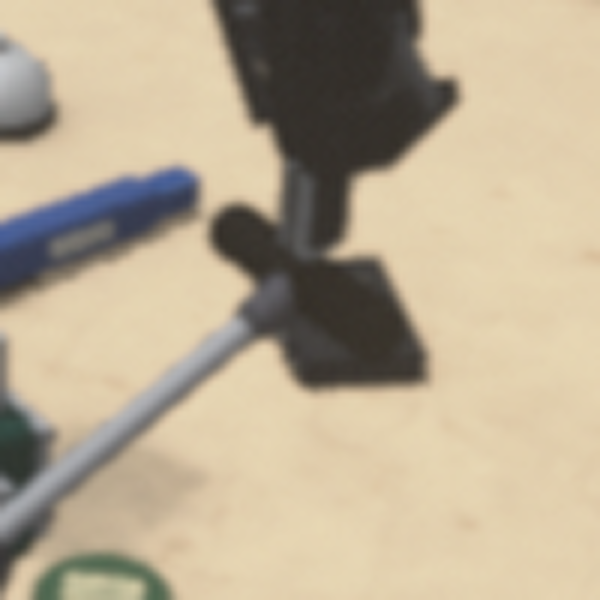

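The tip sits on the grip but slightly outboard, and the side force agrees. I'll lift a little, shift 6 mm inboard and carry on.

apply_moves --motion '[[[0, 0, 0.012], [0, 0, 0], 0], [[0, 0, 0.02], [0, 0, 0], 0], [[0.004, 0.005, 0.02], [0, 0, 0], 0], [[0.004, 0.005, 0.02], [0, 0, 0], 0], [[0.004, 0.005, 0.012], [0, 0, 0], 0], [[0.004, 0.005, 0.006], [0, 0, 0], 0], [[0.004, 0.005, 0.001], [0, 0, 0], 0], [[0.003, 0.004, -0.004], [0, 0, 0], 0], [[0.002, 0.002, -0.009], [0, 0, 0], 0], [[0.001, 0, -0.014], [0, 0, 0], 0]]'

```text
time: 8.48
eef_pos: [0.4911, -0.1158, 0.2248]
eef_rot: [-3.14, 0.003, 0.911]
ft_force: [-6.1, -1.7, 7.9]
grip_width: 0.004
grasp_force: 4.0
```

apply_moves --motion '[[[-0.001, -0.001, -0.006], [0, 0, 0], 0], [[-0.002, -0.002, -0.012], [0, 0, 0], 0], [[-0.003, -0.004, -0.018], [0, 0, 0], 0], [[-0.004, -0.005, -0.024], [0, 0, 0], 0], [[-0.005, -0.006, -0.03], [0, 0, 0], 0], [[-0.006, -0.007, -0.036], [0, 0, 0], 0], [[-0.007, -0.008, -0.042], [0, 0, 0], 0], [[-0.007, -0.009, -0.048], [0, 0, 0], 0], [[-0.008, -0.009, -0.053], [0, 0, 0], 0], [[-0.008, -0.009, -0.057], [0, 0, 0], 0]]'

```text
time: 9.32
eef_pos: [0.484, -0.1259, 0.1678]
eef_rot: [3.139, 0.004, 0.911]
ft_force: [-2.8, -3.8, 7.5]
grip_width: -0.002
grasp_force: 3.6
```

```bash
python3 - <<'E'
from h import *
s=arm.read_state();p=s["eef_pos"];print(p, s["ft_force"])
im=arm.read_camera("side")
cv2.imwrite("pics/p6.png",cv2.resize(im[130:280,190:340,::-1],(600,600),interpolation=cv2.INTER_CUBIC))
E
```

```text
[ 0.48396933 -0.12586559  0.16777167] [-2.79042118 -3.82448903  7.4789438 ]
```

View pics/p6.png

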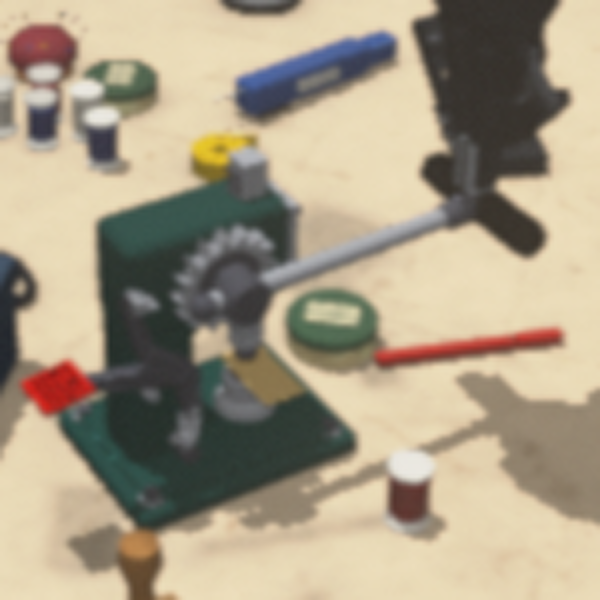

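The lever is nearly level, the tip is on top of the grip beside the rod socket, and the pawl is still free. Now down to the stop.

apply_moves --motion '[[[0, 0, -0.004], [0, 0, 0], 0], [[0, 0, -0.007], [0, 0, 0], 0], [[0, 0, -0.01], [0, 0, 0], 0], [[0, 0, -0.012], [0, 0, 0], 0], [[0, 0, -0.012], [0, 0, 0], 0]]'

```text
time: 9.78
eef_pos: [0.4841, -0.1259, 0.1581]
eef_rot: [3.14, 0.004, 0.911]
ft_force: [-8.3, -2.6, 16.1]
grip_width: 0.001
grasp_force: 8.2
```

apply_moves --motion '[[[0, 0, -0.002], [0, 0, 0], 0], [[0, 0, -0.004], [0, 0, 0], 0], [[0, 0, -0.004], [0, 0, 0], 0], [[0, 0, -0.004], [0, 0, 0], 0]]'

```text
time: 10.12
eef_pos: [0.4843, -0.126, 0.1578]
eef_rot: [3.14, 0.005, 0.912]
ft_force: [-17.3, 1.2, 32.5]
grip_width: 0.003
grasp_force: 16.3
```

The force doubled with no further travel, and the tip height of 0.158 matches the stop at 0.159. I'll retreat straight up.

apply_moves --motion '[[[0, 0, 0.01], [0, 0, 0], 0], [[0, 0, 0.03], [0, 0, 0], 0], [[0, 0, 0.06], [0, 0, 0], 0], [[0, 0, 0.1], [0, 0, 0], 0], [[0, 0, 0.14], [0, 0, 0], 0], [[0, 0, 0.18], [0, 0, 0], 0], [[-0.02, -0.03, 0.2], [0, 0, 0], 0], [[-0.04, -0.06, 0.2], [0, 0, 0], 0], [[-0.06, -0.09, 0.2], [0, 0, 0], 0], [[-0.06, -0.09, 0.2], [0, 0, 0], 0]]'

```text
time: 10.95
eef_pos: [0.4217, -0.2177, 0.3506]
eef_rot: [-3.141, 0.002, 0.905]
ft_force: [0.0, -0.6, -0.1]
grip_width: -0.0
grasp_force: 0.0
```

```bash
python3 - <<'E'
from h import *
P=np.array([.587,.009,.15]);x=np.array([.61,.79,0])
for q in(.75,.82):
    a=.8-q;print(q,np.round(proj("side",P-.175*np.cos(a)*x+[0,0,.175*np.sin(a)]),1))
im=arm.read_camera("side")
for r in arm.outline_of("side","lever_grip")[:1]:print((np.array(r["extent"])*[512,384,512,384]).round(1))
cv2.imwrite("pics/p7.png",cv2.resize(im[130:280,190:340,::-1],(600,600),interpolation=cv2.INTER_CUBIC))
E
```

```text
0.75 [309.6 179.1]
0.82 [309.2 183.2]
[234.8 167.6 329.1 212.2]
```

View pics/p7.png

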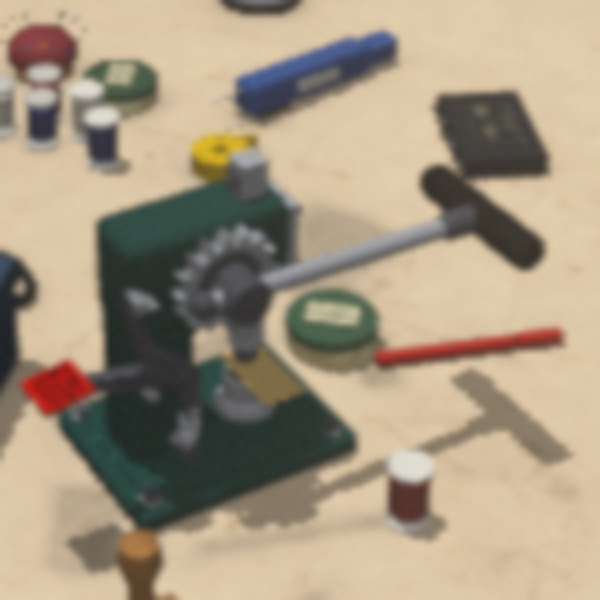

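The grip centre is at (310.5, 184) px, against (309.2, 183.2) predicted at the stop. The pawl is free and the loose items haven't moved.

```bash
python3 -c "
from rig import arm
print(arm.job_done())"
```

```text
the job is handed in; nothing more can be done
None
```

The job is handed in: the pawl snapped over and is still free, and the lever was pushed to its stop, which should have driven the rivet cap home (I didn't check the cap itself); the tin, stamp, spool and marker look unmoved, and the arm is clear.

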